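# Find the tube that rattles in its adapter sleeve

## Robot

A 7-joint arm with a two-finger parallel gripper is mounted at the origin on the work surface. World frame = base frame: x ahead of the robot, y to its left, z up, the work surface at z = 0. Lengths are in m, angles in rad, forces in N, time in s.
With the tool pointing down it reaches from about 0.425 to 0.875 m from the base axis. Payload 8.4 kg.
Tool frame: the origin (TCP) lies on the centre line of the jaws, within the pads' length; the fingertips stand ctrl.finger_overhang ahead of it and the grasp point (between the pads) lies 11 mm behind it (ctrl.finger_overhang is the distance from the TCP to the fingertips, in m); y points along the fingers, z is the direction in which the jaws open and shut, and the axes are right-handed (so a half turn about y gives the same grasp; the last joint's range is limited). The gripper opens to 85 mm and grips with 20 to 120 N. Pads are 22 mm wide; open, the fingers measure 114 mm over their backs; the gripper's body (76 mm by 85 mm) begins 54 mm behind the grasp point. The pads swing forward as they close: fully open they stand 13 mm farther back than shut.
Start: joints at [1.161, 0.333, 0.04, 1.465, -0.013, 1.343, -0.059], TCP at [0.199, -0.619, 0.239] pointing down, gripper open.
Joint ranges: [-2.58, 2.58], [-0.38, 2.09], [-1.3, 1.39], [0.25, 2.4], [-1.5, 4.64], [0.08, 2.09], [-2.65, 2.65]. Speed limits (rad/s): [2.22, 2.22, 2.79, 2.79, 3.14, 3.14, 3.14].

## Interface

Orientations are given as a unit quaternion [x, y, z, w].
In Python, from cell import ctrl gives the robot as it stands. The module is installed in compiled form; this text tells all that it offers.
- The arm moves only by the tool servo_tool, never from a script. Its argument "moves" is text: rows parted by semicolons, each of 7 numbers parted by spaces: the turn, a rotation vector about the tool's x, y, z in degrees, then the shift along the tool's x, y, z in m, then the opening, from 0 (shut) to 1 (fully open). In form: wx wy wz x y z grip; .... A call has 1 to 5 rows; each row is the pose to reach, as a shift and turn from the pose commanded when the call began, along the tool's axes at that moment; what a row does not reach only later rows make up. A row lasts 1/8 s, in which the tool goes at most 62.5 mm and 10.7 degrees, less where a joint would pass 70% of its speed; a pose out of reach is approached as far as the arm can. A call with a gripper value outside its range is refused whole. The fingers move at their own pace and stop on an object; "newtons" is the grip in N (left out, the last holds). Time passes only in rows, so rows that repeat a pose let the fingers close. It gives the time, the measured TCP pose, the force and the opening at its end, in the units of the state.
- ctrl.read_state(): the state, without advancing time (a new reading comes with each control period).
- ctrl.snapshot(name): name is "scene" or "top" or "wrist"; returns a dict with "color" (384x512x3 uint8, red, green, blue), "intrinsics" (3x3 intrinsics, pixels), "eye" and "orientation" of the camera in the world. Camera axes: x right, y down, z forward; pixel columns grow to the right and rows downward; lengths in m; the calibration is good to about 2 mm. A picture is of the moment at which its call begins. There is no depth.
- ctrl.hand_in(): hands the job in, once; it reports no verdict.
Trained networks look in the newest picture that a camera, given by its name, has taken for a name from the list of things; names that differ only in an ending like _2 or _b are one class to them, and where a whole thing is asked for, a point or a joint stands for the part that bears it (a point fixed in the world has none). Each returns a list of dicts, best first, with "score" (0 to 1); they miss things now and then, are a little off and sometimes report something else, mostly with a low value. They report only what shows in the picture. A call takes as long as a camera call. They do not tell look-alikes from the thing itself.
- ctrl.masks_of(camera, label): "region" (384x512 bool, what is visible of it) and "rect" ([left, top, right, bottom] in pixels, round what is visible of it).
- ctrl.landmark_of(camera, label): "at" ([column, row] in pixels: a listed point, or the origin of a listed thing).
The state is a dict: "time": time; "q": joint angles; "qvel": joint speeds; "effort": joint torques, N m; "eef_pos": TCP position; "ee_rot": TCP orientation; "force": force on the tool from outside, world axes, zero at the start; "wrist_torque": the same for the moment, N m; "opening": finger opening in m.
Only numpy, scipy, OpenCV 4.12 (cv2) and the standard library are available. Lean on these libraries where they do the work, as an engineer would, in place of code of your own. Each camera call takes 0.05 s, during which the arm holds its last target.

## Task

One of the four orange-capped tubes in the aluminium adapter rack sits in a worn sleeve and has side play. Starting at the blue end of the rack and working along it in order, rock every tube gently sideways until it stops against its sleeve, never pushing hard. Once all four have been felt, take out the one that rattles and stand it upright, fully home, in the red stand; leave the three snug tubes seated in the rack and do not disturb the other things on the bench.

Things in the scene. Friction and masses are not known exactly. Their poses are not given: they have to be found in the camera images.
- rack: aluminium adapter rack, fixed: plate 90 x 310 mm, 8 mm thick, with a blue block 90 x 22 mm, 30 mm high, at its +y end. Origin: centre of the plate's underside, on the bench; y runs along the row of four sleeves to the blue end, z up. Sleeve centres at x = 0, y = +111, +37, -37, -111 mm
- row_mid (a point): point midway along the row, at the height of the sleeve rims, 73 mm above the bench. Sleeves look alike: grey, round, 48 mm across; a soft dust lip (no force) hides the gap. Walls are rigid; a sleeve cracks above 15 N, and a push at the cap counts about double there. A 3 N push each way moves a snug cap 2 to 4 mm in all (it leans a little), the loose one 3 to 5 mm more
- cap_1 (a point): centre of the cap of tube 1, at the blue end. Rigid closed white 50 ml tube, 115 mm tall, about 70 g; flat-footed shank 29 mm across; ribbed orange cap 35 mm across, 23 mm tall. This point is 103.5 mm above the foot, 11.5 mm below the top, and 115.5 mm above the bench when in the rack (foot 61 mm below the sleeve's rim). z up along the tube
- cap_2 (a point): centre of the cap of tube 2, second from the blue end; same tube and point as tube 1
- cap_3 (a point): centre of the cap of tube 3, third from the blue end; same tube and point as tube 1
- cap_4 (a point): centre of the cap of tube 4, last, farthest from the blue end; same tube and point as tube 1
- stand_mouth (a point): centre of the mouth of the red stand, a red block 56 x 56 mm on a 90 x 90 mm foot, fixed to the bench, with one upright round hole 35 mm across. The mouth is 60 mm above the bench, the hole 52 mm deep and flat-bottomed; a tube fully home has its cap centre 51.5 mm above this point. z up
- bottle_amber: bystander: amber glass bottle with black cap, 64 mm across, 140 mm tall; origin at its foot
- bottle_clear: bystander: clear bottle with blue cap, 68 mm across, 130 mm tall; origin at its foot
- beaker: bystander: glass beaker 68 mm across, 85 mm tall; origin at its foot
- slide_box: bystander: green slide box 85 x 100 x 32 mm; origin at its foot
- dish: bystander: closed culture dish 94 mm across, 16 mm tall; origin at its foot
There are look-alikes about, which are no part of the job. Leave any green look-alike of the part that bears cap_4 alone.

How it is judged:
By the outcome, as a careful person would: the job done as asked, in the order asked, and still so for the second after the job is handed in, with the robot touching nothing.
It also fails if it takes over 72 s, if anything falls off the work surface, if the arm or the gripper's body presses on something with over 40 N, if the wrist force passes 120 N, or if a joint passes its speed limit or range.

## Working session

There is one attempt and no reset: what is moved stays moved. The work goes in short steps, Python scripts to look and compute and a tool call to move; the robot and the scene stay as the last step left them, time stands still between calls to the robot, and variables do not carry over. Pictures are saved under pics/ and viewed, and the job is handed in when it is done.

Besides the shell and the picture viewer there is one more tool, called after "Call:" in YAML: its name, and indented under it one key for each argument. servo_tool: Moves the arm, as the interface text tells. Its arguments: {"type":"object","properties":{"moves":{"type":"string"},"newtons":{"type":"number"}},"required":["moves"]}

```bash
mkdir -p pics; cat > h.py <<'E'
import numpy as np, cv2
from cell import ctrl
from scipy.spatial.transform import Rotation as R
def snap(c,name=None):
    s=ctrl.snapshot(c)
    if name: cv2.imwrite(f'pics/{name}.png',s['color'][:,:,::-1])
    return s
def rot(s):
    o=np.array(s['orientation'],float)
    return o if o.shape==(3,3) else R.from_quat(o).as_matrix()
def ray(s,px):
    d=np.linalg.inv(np.array(s['intrinsics']))@np.array([px[0],px[1],1.])
    return np.array(s['eye'],float),rot(s)@d
def atz(s,px,z):
    e,d=ray(s,px); return e+d*(z-e[2])/d[2]
def proj(s,p):
    c=rot(s).T@(np.array(p)-np.array(s['eye'])); k=np.array(s['intrinsics'])@c; return k[:2]/k[2]
E
python3 - <<'E'
from h import *
np.set_printoptions(precision=4,suppress=True)
st=ctrl.read_state(); print(st, ctrl.finger_overhang)
for c in ['scene','top','wrist']:
    s=snap(c,c+'0'); print(c,s['eye'],s['orientation'],s['intrinsics'])
    for l,z in [('cap_1',.1155),('row_mid',.073),('stand_mouth',.06),('rack',0),('bottle_amber',0),('bottle_clear',0),('beaker',0),('slide_box',0),('dish',0)]:
        for r in ctrl.landmark_of(c,l): print(c,l,round(r['score'],2),np.round(r['at'],1),atz(s,r['at'],z))
E
```

```text
{'time': 0.0, 'q': array([ 1.1608,  0.3339,  0.0399,  1.4663, -0.0134,  1.3433, -0.0585]), 'qvel': array([ 0.0001,  0.0002,  0.0005,  0.0009, -0.0006, -0.001 ,  0.0007]), 'effort': array([  0.001 , -65.8553,   1.3661, -40.5576,   0.0168,   0.0126,
         0.0001]), 'eef_pos': array([ 0.1986, -0.6184,  0.2384]), 'ee_rot': array([-0.1096,  0.6991, -0.698 ,  0.1093]), 'force': array([0.7029, 0.1492, 0.4995]), 'wrist_torque': array([ 0.0022, -0.086 , -0.0402]), 'opening': 0.08515525747014394} 0.008
scene [ 1.0247 -0.5676  0.7648] [ 0.8584  0.3468 -0.1427 -0.3499] [[396.1366   0.     253.3246]
 [  0.     396.1366 192.7308]
 [  0.       0.       1.    ]]
scene cap_1 0.86 [276.9 172.7] [ 0.5753 -0.0234  0.1155]
scene cap_1 0.84 [181.3 189. ] [ 0.4528 -0.2186  0.1155]
scene cap_1 0.79 [255.3 186. ] [ 0.5694 -0.0925  0.1155]
scene cap_1 0.78 [178.6 256.9] [ 0.5985 -0.3421  0.1155]
scene cap_1 0.75 [149.4 230.4] [ 0.5012 -0.3425  0.1155]
scene cap_1 0.58 [230.7 199.4] [ 0.5593 -0.1621  0.1155]
scene cap_1 0.56 [204.6 216.5] [ 0.5555 -0.2366  0.1155]
scene row_mid 0.94 [239.4 206.3] [ 0.5599 -
[... 1230 characters left out ...]
4.6] [0.6009 0.3072 0.06  ]
top rack 0.81 [287.2 201.6] [ 0.5588 -0.13    0.    ]
top bottle_amber 0.71 [394.5 231.2] [ 0.4697 -0.448   0.    ]
top bottle_clear 0.62 [396.2 186.7] [ 0.6041 -0.4594  0.    ]
top bottle_clear 0.43 [136.9 186. ] [0.6078 0.3333 0.    ]
top bottle_clear 0.17 [326.4 195.3] [ 0.578  -0.2487  0.    ]
top beaker 0.77 [220.3 130.4] [0.7845 0.0779 0.    ]
top slide_box 0.92 [295.  136.5] [ 0.7633 -0.1556  0.    ]
top dish 0.82 [187.1 264.6] [0.3689 0.1697 0.    ]
top dish 0.74 [395.7 185. ] [ 0.6093 -0.4581  0.    ]
wrist [ 0.2736 -0.5947  0.3744] [ 0.798  -0.5823 -0.0915  0.1252] [[265.2014   0.     259.0079]
 [  0.     265.2014 189.3825]
 [  0.       0.       1.    ]]
```

View pics/scene0.png

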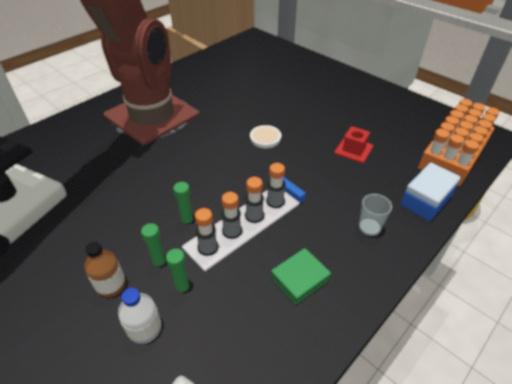

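View pics/top0.png

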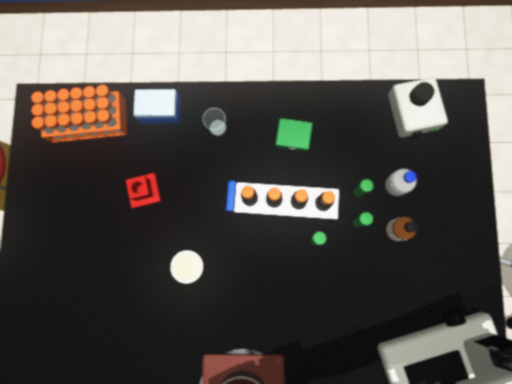

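```bash
python3 - <<'E'
import cv2
a=cv2.imread('pics/scene0.png')[130:310,120:320];cv2.imwrite('pics/crop_s.png',cv2.resize(a,None,fx=3,fy=3,interpolation=2))
a=cv2.imread('pics/top0.png')[160:260,220:400];cv2.imwrite('pics/crop_t.png',cv2.resize(a,None,fx=4,fy=4,interpolation=2))
E
```

```text
(no output)
```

View pics/crop_s.png

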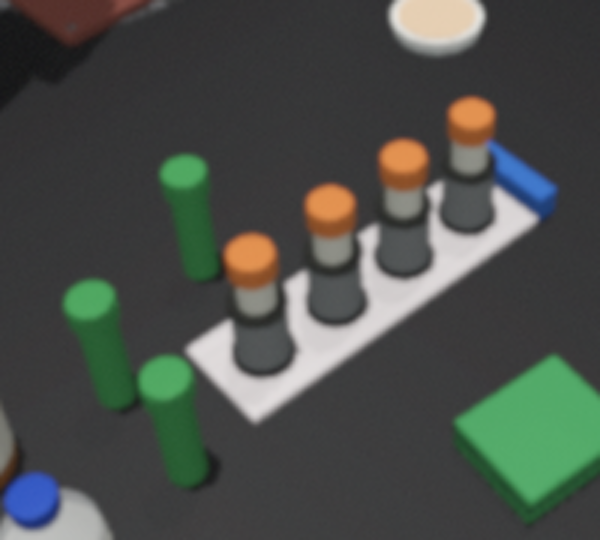

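View pics/crop_t.png

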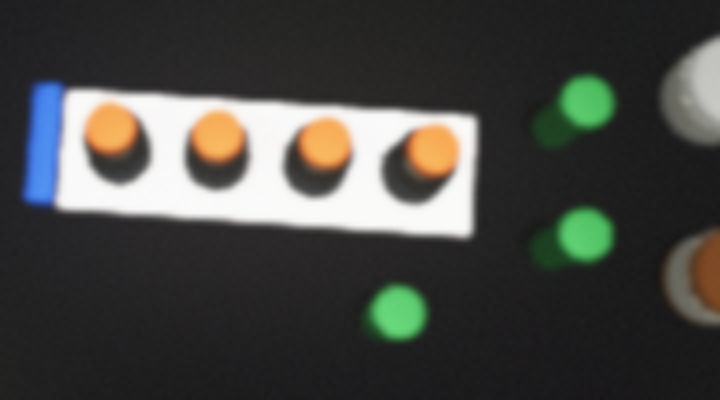

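Candidates, in scene-picture pixels:
- **Orange caps in the rack:** (277,173) is tube 1 by the blue block, then (255,186), (231,199) and (205,216), which is tube 4.
- **Green look-alikes outside the rack, to leave alone:** (181,189), (149,230), (178,257).
- **Far orange rack at the scene's right edge:** not part of the job.

The close crops confirm the four orange caps. Next I work out the tool axes and go above the rack.

```bash
cat >> h.py <<'E'
def tgt(pos,yaw_z,cmd=None):
    """tool y down, tool z along horizontal dir at angle yaw_z (world). returns rotvec deg, shift in tool axes from current/cmd pose"""
    st=ctrl.read_state()
    R0=R.from_quat(st['ee_rot']); p0=np.array(st['eef_pos'])
    z=np.array([np.cos(yaw_z),np.sin(yaw_z),0]); y=np.array([0,0,-1.]); x=np.cross(y,z)
    Rt=R.from_matrix(np.stack([x,y,z],1))
    return (R0.inv()*Rt).as_rotvec(degrees=True), R0.inv().apply(np.array(pos)-p0)
E
python3 - <<'E'
from h import *
np.set_printoptions(precision=4,suppress=True)
st=ctrl.read_state(); print(R.from_quat(st['ee_rot']).as_matrix())
s=snap('scene');t=snap('top')
# rack yaw from white plate in top
hsv=cv2.cvtColor(t['color'],cv2.COLOR_RGB2HSV)
for c,s_ in [('top',t),('scene',s)]:
    m=ctrl.masks_of(c,'rack'); print(c,m[0]['score'],m[0]['rect'])
    im=s_['color'].astype(int)
    hs=cv2.cvtColor(s_['color'],cv2.COLOR_RGB2HSV)
    reg=cv2.dilate(m[0]['region'].astype(np.uint8),np.ones((3,3)))
    blue=(hs[:,:,0]>95)&(hs[:,:,0]<125)&(hs[:,:,1]>130)&(reg>0)
    ys,xs=np.nonzero(blue); print('blue',xs.mean(),ys.mean(),atz(s_,(xs.mean(),ys.mean()),.028))
    white=((hs[:,:,2]>110)&(hs[:,:,1]<60)|blue)&(reg>0)
    ys,xs=np.nonzero(white); hull=cv2.convexHull(np.stack([xs,ys],1).astype(np.float32))
    W=np.array([atz(s_,h[0],.008)[:2] for h in hull],np.float32)
    print('rect',cv2.minAreaRect(W*1000))
    org=(hs[:,:,0]<22)&(hs[:,:,1]>130)&(hs[:,:,2]>120)&(cv2.dilate(reg,np.ones((25,25)))>0)
    n,l,a,cc=cv2.connectedComponentsWithStats(org.astype(np.uint8))
    for i in range(1,n):
        if a[i,4]>40: print(cc[i],a[i],atz(s_,cc[i],.1155 if c=='scene' else .125))
print(tgt([.56,-.13,.3],0),tgt([.56,-.13,.3],np.pi))
E
```

```text
[[-0.9521  0.      0.3057]
 [-0.3057  0.     -0.9521]
 [-0.     -1.     -0.    ]]Traceback (most recent call last):
  File "<stdin>", line 8, in <module>
IndexError: list index out of range
```

```bash
python3 - <<'E'
from h import *
np.set_printoptions(precision=4,suppress=True)
s=snap('scene');t=snap('top')
for c,s_,box in [('top',t,(215,165,345,230)),('scene',s,(175,150,312,270))]:
    hs=cv2.cvtColor(s_['color'],cv2.COLOR_RGB2HSV)
    reg=np.zeros(hs.shape[:2],bool); reg[box[1]:box[3],box[0]:box[2]]=1
    blue=(hs[:,:,0]>95)&(hs[:,:,0]<125)&(hs[:,:,1]>130)&reg
    ys,xs=np.nonzero(blue); print('blue',xs.mean(),ys.mean(),atz(s_,(xs.mean(),ys.mean()),.028))
    white=((hs[:,:,2]>120)&(hs[:,:,1]<50)|blue)&reg
    ys,xs=np.nonzero(white); hull=cv2.convexHull(np.stack([xs,ys],1).astype(np.float32))
    W=np.array([atz(s_,h[0],.008)[:2] for h in hull],np.float32)
    print('rect',cv2.minAreaRect(W*1000))
    org=(hs[:,:,0]<22)&(hs[:,:,1]>130)&(hs[:,:,2]>100)&reg
    n,l,a,cc=cv2.connectedComponentsWithStats(org.astype(np.uint8))
    for i in range(1,n):
        if a[i,4]>40: print(cc[i],a[i],atz(s_,cc[i],.1155 if c=='scene' else .125))
print(tgt([.56,-.13,.3],0),tgt([.56,-.13,.3],np.pi))
E
```

```text
blue 229.91304347826087 195.47826086956522 [0.5733 0.0416 0.028 ]
rect ((564.0574340820312, -113.55892944335938), (340.49688720703125, 97.64124298095703), 85.55058288574219)
[247.595  192.5124] [242 187  13  12 121] [ 0.566  -0.0171  0.125 ]
[273.9844 194.3359] [268 188  13  13 128] [ 0.5609 -0.0892  0.125 ]
[300.4609 196.0156] [294 190  13  13 128] [ 0.5561 -0.1612  0.125 ]
[327.3203 197.6797] [321 192  13  13 128] [ 0.5515 -0.2337  0.125 ]
blue 294.1353383458647 189.90977443609023 [0.5915 0.0316 0.028 ]
rect ((554.2892456054688, -109.49139404296875), (352.2985534667969, 116.50253295898438), 86.06871795654297)
[276.4907 169.6776] [269 162  16  16 214] [ 0.5674 -0.016   0.1155]
[254.0299 184.1111] [246 176  17  17 234] [ 0.5629 -0.09    0.1155]
[229.6667 199.5582] [221 191  18  18 249] [ 0.5579 -0.164   0.1155]
[203.1859 216.3346] [194 208  19  18 269] [ 0.5529 -0.2384  0.1155]
(array([  0.0007, -72.1934,  -0.0019]), array([-0.4934, -0.0607, -0.355 ])) (array([  0.0021, 107.8066,   0.0008]), array([-0.4934, -0.0607, -0.355 ]))
```

Call:
servo_tool:
  moves: "0 -8 0 -0.04 -0.03 -0.03 1; 0 -16 0 -0.09 -0.05 -0.065 1; 0 -24 0 -0.14 -0.06 -0.1 1; 0 -32 0 -0.19 -0.06 -0.136 1; 0 -40 0 -0.24 -0.06 -0.172 1"

```text
time: 2.38
eef_pos: [0.3757, -0.3799, 0.2998]
ee_rot: [0.343, -0.618, 0.619, -0.343]
force: [0.0, -0.6, 0.1]
opening: 0.0853
```

```bash
python3 - <<'E'
from h import *
np.set_printoptions(precision=4,suppress=True)
print(tgt([.56,-.13,.3],np.radians(-3.8)),ctrl.read_state()['time'])
E
```

```text
(array([ -0.0493, -28.1346,   0.0344]), array([-0.3096, -0.0003,  0.0242])) 2.375
```

Call:
servo_tool:
  moves: "0 -6 0 -0.06 0 0.005 1; 0 -12 0 -0.12 0 0.01 1; 0 -18 0 -0.18 0 0.015 1; 0 -23 0 -0.24 0 0.02 1; 0 -28 0 -0.3 0 0.024 1"

```text
time: 3.0
eef_pos: [0.5557, -0.1391, 0.2996]
ee_rot: [0.482, -0.517, 0.518, -0.482]
force: [0.0, -1.0, -0.0]
opening: 0.0853
```

```bash
python3 - <<'E'
from h import *
np.set_printoptions(precision=4,suppress=True)
w=snap('wrist','w1'); print(w['eye'],rot(w))
st=ctrl.read_state();print(st['eef_pos'],st['force'],st['q'])
for i,c in enumerate([(.567,-.0165,.1155),(.562,-.09,.1155),(.557,-.1625,.1155),(.552,-.236,.1155)]): print(proj(w,c))
E
```

```text
[ 0.5613 -0.0606  0.4347] [[ 0.9974 -0.0684 -0.0212]
 [-0.0716 -0.9494 -0.3058]
 [ 0.0008  0.3066 -0.9518]]
[ 0.5593 -0.13    0.2994] [-0.6101  7.3977 -0.7773] [ 0.5787  0.189  -0.491   1.542   0.0851  1.4309  0.0263]
[261.1214  61.3335]
[261.2022 130.0354]
[261.2175 188.7323]
[261.2821 240.7704]
```

View pics/w1.png

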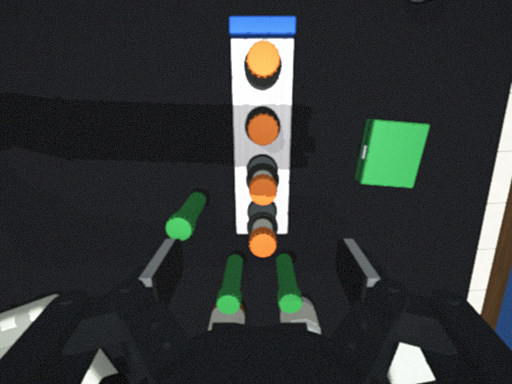

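The wrist picture shows the four caps at about (263,60), (263,127), (262,189) and (262,243). My projected positions agree to within 2–3 px. I'll refine this and go over cap 1.

```bash
python3 - <<'E'
from h import *
np.set_printoptions(precision=4,suppress=True)
w=snap('wrist'); im=w['color'];hs=cv2.cvtColor(im,cv2.COLOR_RGB2HSV)
org=(hs[:,:,0]<22)&(hs[:,:,1]>130)&(hs[:,:,2]>100); org[270:]=0; org[:,:230]=0; org[:,300:]=0
n,l,a,cc=cv2.connectedComponentsWithStats(org.astype(np.uint8))
for i in range(1,n):
    if a[i,4]>40: print(cc[i],a[i],atz(w,cc[i],.12))
wh=(hs[:,:,2]>120)&(hs[:,:,1]<50)
for r in (50,90,110,150,200,225):
    xs=np.nonzero(wh[r,220:310])[0]+220; print(r,xs.min(),xs.max(),atz(w,((xs.min()+xs.max())/2,r),.008))
st=ctrl.read_state();print(st['eef_pos'],st['force'],st['wrist_torque'],R.from_quat(st['ee_rot']).as_matrix())
print(tgt([.567,-.0165,.145],np.radians(-3.8)))
E
```

```text
[261.3204  69.9806] [245  52  34  37 930] [ 0.5689 -0.0156  0.12  ]
[260.4389 137.5785] [245 122  32  32 745] [ 0.5638 -0.0882  0.12  ]
[259.6378 197.2903] [246 182  28  31 682] [ 0.5586 -0.1621  0.12  ]
[258.8524 249.2069] [245 234  29  31 691] [ 0.5534 -0.2357  0.12  ]
50 230 292 [0.5718 0.0239 0.008 ]
90 231 290 [ 0.568  -0.0302  0.008 ]
110 231 289 [ 0.5656 -0.059   0.008 ]
150 232 287 [ 0.5613 -0.1207  0.008 ]
200 233 285 [ 0.5555 -0.2062  0.008 ]
225 233 284 [ 0.552  -0.2529  0.008 ]
[ 0.5577 -0.1328  0.2994] [-0.7233  0.3352  0.3445] [-0.01    0.0171  0.062 ] [[-0.0608  0.0015  0.9981]
 [-0.9981  0.0035 -0.0608]
 [-0.0035 -1.      0.0013]]
(array([-0.0733,  0.3147, -0.2034]), array([-0.1161,  0.1548,  0.002 ]))
```

Call:
servo_tool:
  moves: "0 0 0 -0.05 0.04 0.004 0.6; 0 0 0 -0.1 0.08 0.004 0.6; 0 0 0 -0.117 0.1 0.004 0.6; 0 0 0 -0.117 0.1 0.004 0.6; 0 0 0 -0.117 0.1 0.004 0.6"
  newtons: 30

```text
time: 3.72
eef_pos: [0.5679, -0.0256, 0.2004]
ee_rot: [0.481, -0.518, 0.519, -0.481]
force: [0.7, 0.3, 0.4]
opening: 0.0516
```

```bash
python3 - <<'E'
from h import *
np.set_printoptions(precision=4,suppress=True)
w=snap('wrist','w2'); hs=cv2.cvtColor(w['color'],cv2.COLOR_RGB2HSV)
st=ctrl.read_state();print(st['eef_pos'],st['force'],st['wrist_torque'],st['opening'],R.from_quat(st['ee_rot']).as_matrix())
print(tgt([.569,-.0155,.102],np.radians(-4)))
E
```

```text
[ 0.568  -0.0259  0.2006] [ 0.0198  0.3028 -0.5837] [-0.031   0.0223 -0.0228] 0.05112905460242399 [[-0.0752  0.0017  0.9972]
 [-0.9972 -0.0007 -0.0752]
 [ 0.0006 -1.      0.0017]]
(array([-0.0997, -0.3111,  0.032 ]), array([-0.0105,  0.0986,  0.    ]))
```

View pics/w2.png

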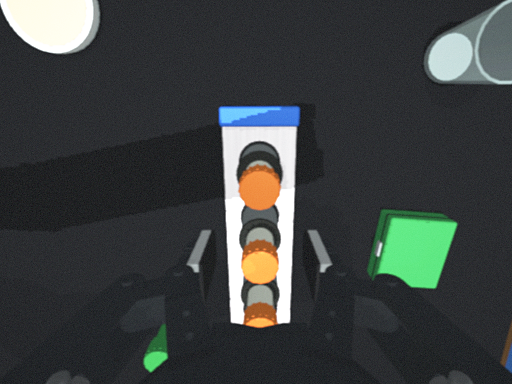

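The picture shows cap 1 at (260,188), centred sideways between the fingers, which are at columns 200 and 318. Going down around it.

Call:
servo_tool:
  moves: "0 -0.3 0 -0.0105 0.02 0 0.6; 0 -0.3 0 -0.0105 0.06 0 0.6; 0 -0.3 0 -0.0105 0.09 0 0.6; 0 -0.3 0 -0.0105 0.0985 0 0.6; 0 -0.3 0 -0.0105 0.0985 0 0.6"

```text
time: 4.4
eef_pos: [0.5682, -0.0137, 0.1008]
ee_rot: [-0.483, 0.517, -0.517, 0.483]
force: [0.0, 0.8, 1.3]
opening: 0.0511
```

```bash
python3 - <<'E'
from h import *
np.set_printoptions(precision=4,suppress=True)
st=ctrl.read_state();print(st['eef_pos'],st['force'],st['opening'],R.from_quat(st['ee_rot']).as_matrix()[:,2])
s=snap('scene','s3'); w=snap('wrist','w3')
a=s['color'][60:260,160:360,::-1]; b=w['color'][:,:,::-1]
cv2.imwrite('pics/c3.png',np.hstack([cv2.resize(a,(384,384)),b[:,50:450]]))
E
```

```text
[ 0.5682 -0.0137  0.1008] [0.0039 0.8271 1.2693] 0.0511329065884121 [ 0.9977 -0.0681 -0.0003]
```

View pics/c3.png

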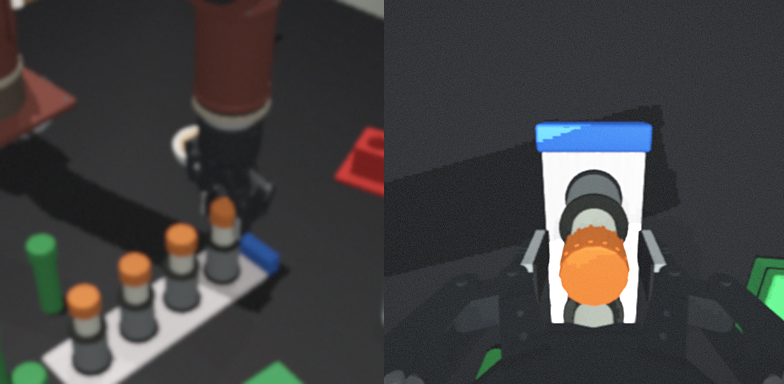

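The view shows cap 1 centred, with about 8 mm free on each side. Starting the gentle push toward +x.

Call:
servo_tool:
  moves: "0 0 0 0 0 0.003 0.6; 0 0 0 0 0 0.006 0.6; 0 0 0 0 0 0.006 0.6; 0 0 0 0 0 0.006 0.6"

```text
time: 5.0
eef_pos: [0.5741, -0.0141, 0.1009]
ee_rot: [-0.483, 0.517, -0.517, 0.483]
force: [-1.0, 0.4, 0.2]
opening: 0.0516
```

Call:
servo_tool:
  moves: "0 0 0 0 0 0.001 0.6; 0 0 0 0 0 0.001 0.6; 0 0 0 0 0 0.001 0.6"

```text
time: 5.38
eef_pos: [0.5751, -0.0142, 0.1008]
ee_rot: [-0.483, 0.517, -0.517, 0.483]
force: [-0.0, 0.5, -0.3]
opening: 0.0511
```

Call:
servo_tool:
  moves: "0 0 0 0 0 0.001 0.6; 0 0 0 0 0 0.001 0.6; 0 0 0 0 0 0.001 0.6"

```text
time: 5.75
eef_pos: [0.5761, -0.0142, 0.1008]
ee_rot: [-0.483, 0.517, -0.517, 0.483]
force: [0.2, 0.3, 0.2]
opening: 0.0512
```

Call:
servo_tool:
  moves: "0 0 0 0 0 0.001 0.6; 0 0 0 0 0 0.001 0.6"

```text
time: 6.0
eef_pos: [0.5772, -0.0144, 0.1008]
ee_rot: [-0.483, 0.517, -0.517, 0.483]
force: [-0.7, -0.1, -0.2]
opening: 0.051
```

Call:
servo_tool:
  moves: "0 0 0 0 0 0.001 0.6; 0 0 0 0 0 0.001 0.6"

```text
time: 6.25
eef_pos: [0.5781, -0.0144, 0.1008]
ee_rot: [-0.483, 0.517, -0.517, 0.483]
force: [-0.6, -0.5, 0.3]
opening: 0.0513
```

Call:
servo_tool:
  moves: "0 0 0 0 0 0.001 0.6; 0 0 0 0 0 0.001 0.6"

```text
time: 6.5
eef_pos: [0.5787, -0.0144, 0.1008]
ee_rot: [-0.483, 0.517, -0.516, 0.483]
force: [-4.2, 0.3, 1.8]
opening: 0.0515
```

Call:
servo_tool:
  moves: "0 0 0 0 0 0.0007 0.6; 0 0 0 0 0 0.0007 0.6"

```text
time: 6.75
eef_pos: [0.579, -0.0144, 0.1007]
ee_rot: [-0.483, 0.517, -0.516, 0.482]
force: [-5.5, 0.9, 4.5]
opening: 0.0511
```

Call:
servo_tool:
  moves: "0 0 0 0 0 -0.004 0.6; 0 0 0 0 0 -0.009 0.6; 0 0 0 0 0 -0.013 0.6; 0 0 0 0 0 -0.015 0.6; 0 0 0 0 0 -0.015 0.6"

```text
time: 7.38
eef_pos: [0.5648, -0.0135, 0.1009]
ee_rot: [0.483, -0.517, 0.517, -0.483]
force: [-0.3, 0.4, 0.0]
opening: 0.0514
```

Call:
servo_tool:
  moves: "0 0 0 0 0 -0.001 0.6; 0 0 0 0 0 -0.001 0.6"

```text
time: 7.62
eef_pos: [0.5638, -0.0134, 0.1008]
ee_rot: [-0.483, 0.517, -0.517, 0.483]
force: [0.3, 0.4, 0.4]
opening: 0.0512
```

Call:
servo_tool:
  moves: "0 0 0 0 0 -0.001 0.6; 0 0 0 0 0 -0.0015 0.6; 0 0 0 0 0 -0.0015 0.6"

```text
time: 8.0
eef_pos: [0.5623, -0.0133, 0.1008]
ee_rot: [-0.483, 0.517, -0.517, 0.483]
force: [1.0, 0.3, 0.5]
opening: 0.0515
```

Call:
servo_tool:
  moves: "0 0 0 0 0 -0.001 0.6; 0 0 0 0 0 -0.001 0.6"

```text
time: 8.25
eef_pos: [0.5613, -0.0133, 0.1008]
ee_rot: [-0.483, 0.517, -0.517, 0.483]
force: [0.2, -0.4, -0.3]
opening: 0.0515
```

Call:
servo_tool:
  moves: "0 0 0 0 0 -0.001 0.6; 0 0 0 0 0 -0.001 0.6"

```text
time: 8.5
eef_pos: [0.5604, -0.0132, 0.1009]
ee_rot: [0.483, -0.517, 0.517, -0.483]
force: [1.5, -0.6, -0.4]
opening: 0.0514
```

Call:
servo_tool:
  moves: "0 0 0 0 0 -0.0007 0.6; 0 0 0 0 0 -0.0007 0.6"

```text
time: 8.75
eef_pos: [0.56, -0.0132, 0.1011]
ee_rot: [0.483, -0.517, 0.517, -0.483]
force: [1.3, -0.4, 1.1]
opening: 0.0509
```

Call:
servo_tool:
  moves: "0 0 0 0 0 -0.0007 0.6; 0 0 0 0 0 -0.0007 0.6"

```text
time: 9.0
eef_pos: [0.5594, -0.0131, 0.1012]
ee_rot: [0.482, -0.516, 0.517, -0.483]
force: [2.9, -0.6, 1.9]
opening: 0.0514
```

Tube 1 travelled 19.1 mm between the two stops. With the jaws 16.2 mm wider than the cap, that is about 2.9 mm of cap motion, so it looks snug. Centring, then sliding along the row to tube 2.

Call:
servo_tool:
  moves: "0 0 0 0 0 0.01 0.6; 0 0 0 0.025 0 0.01 0.6; 0 0 0 0.06 0 0.01 0.6; 0 0 0 0.074 0 0.01 0.6; 0 0 0 0.074 0 0.01 0.6"

```text
time: 9.62
eef_pos: [0.5637, -0.0882, 0.1004]
ee_rot: [-0.482, 0.517, -0.517, 0.482]
force: [-0.1, -0.9, -0.2]
opening: 0.0514
```

Call:
servo_tool:
  moves: "0 0 0 0 0 0.003 0.6; 0 0 0 0 0 0.006 0.6; 0 0 0 0 0 0.007 0.6; 0 0 0 0 0 0.007 0.6"

```text
time: 10.12
eef_pos: [0.571, -0.0876, 0.1008]
ee_rot: [-0.483, 0.517, -0.516, 0.483]
force: [0.4, -0.1, 0.3]
opening: 0.0514
```

Call:
servo_tool:
  moves: "0 0 0 0 0 0.001 0.6; 0 0 0 0 0 0.001 0.6"

```text
time: 10.38
eef_pos: [0.5719, -0.0882, 0.1009]
ee_rot: [0.483, -0.517, 0.517, -0.483]
force: [-0.2, -0.9, 0.8]
opening: 0.0511
```

Call:
servo_tool:
  moves: "0 0 0 0 0 0.001 0.6; 0 0 0 0 0 0.001 0.6"

```text
time: 10.62
eef_pos: [0.5729, -0.0883, 0.1008]
ee_rot: [-0.483, 0.517, -0.517, 0.483]
force: [0.4, 0.4, 0.3]
opening: 0.051
```

Call:
servo_tool:
  moves: "0 0 0 0 0 0.0008 0.6; 0 0 0 0 0 0.0008 0.6"

```text
time: 10.88
eef_pos: [0.5734, -0.0883, 0.1008]
ee_rot: [-0.483, 0.517, -0.517, 0.483]
force: [-2.6, -0.1, 2.3]
opening: 0.0515
```

Call:
servo_tool:
  moves: "0 0 0 0 0 0.0003 0.6; 0 0 0 0 0 0.0003 0.6"

```text
time: 11.12
eef_pos: [0.5737, -0.0883, 0.1008]
ee_rot: [-0.483, 0.517, -0.517, 0.483]
force: [-3.6, 0.1, 2.2]
opening: 0.0515
```

Call:
servo_tool:
  moves: "0 0 0 0 0 -0.004 0.6; 0 0 0 0 0 -0.009 0.6; 0 0 0 0 0 -0.014 0.6; 0 0 0 0 0 -0.0165 0.6; 0 0 0 0 0 -0.0165 0.6"

```text
time: 11.75
eef_pos: [0.5574, -0.0872, 0.1009]
ee_rot: [0.483, -0.517, 0.517, -0.483]
force: [-0.8, -0.9, -0.6]
opening: 0.0511
```

Call:
servo_tool:
  moves: "0 0 0 0 0 -0.001 0.6; 0 0 0 0 0 -0.001 0.6"

```text
time: 12.0
eef_pos: [0.5566, -0.0871, 0.1008]
ee_rot: [-0.483, 0.517, -0.517, 0.483]
force: [-0.1, 0.0, -0.1]
opening: 0.0515
```

Call:
servo_tool:
  moves: "0 0 0 0 0 -0.001 0.6; 0 0 0 0 0 -0.001 0.6"

```text
time: 12.25
eef_pos: [0.5555, -0.087, 0.1008]
ee_rot: [-0.483, 0.517, -0.517, 0.483]
force: [0.2, -0.1, -0.3]
opening: 0.0514
```

Call:
servo_tool:
  moves: "0 0 0 0 0 -0.001 0.6; 0 0 0 0 0 -0.001 0.6"

```text
time: 12.5
eef_pos: [0.5548, -0.087, 0.101]
ee_rot: [0.483, -0.517, 0.517, -0.483]
force: [1.1, -0.9, 0.5]
opening: 0.0514
```

Call:
servo_tool:
  moves: "0 0 0 0 0 -0.0008 0.6; 0 0 0 0 0 -0.0008 0.6"

```text
time: 12.75
eef_pos: [0.5542, -0.0869, 0.1012]
ee_rot: [0.482, -0.516, 0.517, -0.483]
force: [2.6, 0.1, 1.9]
opening: 0.0514
```

Call:
servo_tool:
  moves: "0 0 0 0 0 -0.0003 0.6; 0 0 0 0 0 -0.0003 0.6"

```text
time: 13.0
eef_pos: [0.5541, -0.0869, 0.1012]
ee_rot: [0.482, -0.516, 0.517, -0.483]
force: [4.8, 0.1, 3.0]
opening: 0.0512
```

Tube 2 travelled 19.3 mm, so it is snug. On to tube 3.

Call:
servo_tool:
  moves: "0 0 0 0 0 0.01 0.6; 0 0 0 0.025 0 0.0103 0.6; 0 0 0 0.06 0 0.0103 0.6; 0 0 0 0.074 0 0.0103 0.6; 0 0 0 0.074 0 0.0103 0.6"

```text
time: 13.62
eef_pos: [0.5582, -0.162, 0.1003]
ee_rot: [-0.482, 0.518, -0.517, 0.482]
force: [-1.0, 0.5, 0.1]
opening: 0.0509
```

Call:
servo_tool:
  moves: "0 0 0 0 0 0.003 0.6; 0 0 0 0 0 0.006 0.6; 0 0 0 0 0 0.008 0.6; 0 0 0 0 0 0.008 0.6"

```text
time: 14.12
eef_pos: [0.5669, -0.1615, 0.1008]
ee_rot: [-0.483, 0.517, -0.517, 0.483]
force: [-0.5, 0.2, 0.1]
opening: 0.0514
```

Call:
servo_tool:
  moves: "0 0 0 0 0 0.001 0.6; 0 0 0 0 0 0.001 0.6"

```text
time: 14.38
eef_pos: [0.5676, -0.162, 0.1008]
ee_rot: [-0.483, 0.517, -0.517, 0.483]
force: [0.0, -0.1, 0.6]
opening: 0.0511
```

Call:
servo_tool:
  moves: "0 0 0 0 0 0.001 0.6; 0 0 0 0 0 0.001 0.6"

```text
time: 14.62
eef_pos: [0.5687, -0.1621, 0.1008]
ee_rot: [-0.483, 0.517, -0.517, 0.483]
force: [-1.0, -0.0, -0.1]
opening: 0.0513
```

Call:
servo_tool:
  moves: "0 0 0 0 0 0.0008 0.6; 0 0 0 0 0 0.0008 0.6"

```text
time: 14.88
eef_pos: [0.5695, -0.1622, 0.1008]
ee_rot: [0.483, -0.517, 0.517, -0.483]
force: [-1.5, -0.4, -0.2]
opening: 0.0511
```

Call:
servo_tool:
  moves: "0 0 0 0 0 0.0007 0.6; 0 0 0 0 0 0.0007 0.6"

```text
time: 15.12
eef_pos: [0.5702, -0.1622, 0.1008]
ee_rot: [-0.483, 0.517, -0.517, 0.483]
force: [0.2, 0.3, -0.1]
opening: 0.0512
```

Call:
servo_tool:
  moves: "0 0 0 0 0 0.0008 0.6; 0 0 0 0 0 0.0008 0.6"

```text
time: 15.38
eef_pos: [0.571, -0.1622, 0.1008]
ee_rot: [-0.483, 0.517, -0.517, 0.483]
force: [0.8, -0.4, -0.6]
opening: 0.0511
```

Call:
servo_tool:
  moves: "0 0 0 0 0 0.0008 0.6; 0 0 0 0 0 0.0008 0.6"

```text
time: 15.62
eef_pos: [0.5718, -0.1623, 0.1008]
ee_rot: [-0.483, 0.517, -0.517, 0.483]
force: [-0.4, -0.7, 0.1]
opening: 0.0512
```

Call:
servo_tool:
  moves: "0 0 0 0 0 0.0008 0.6; 0 0 0 0 0 0.0008 0.6"

```text
time: 15.88
eef_pos: [0.5722, -0.1624, 0.1008]
ee_rot: [-0.483, 0.517, -0.517, 0.483]
force: [-2.5, 0.7, 1.0]
opening: 0.0513
```

Call:
servo_tool:
  moves: "0 0 0 0 0 0.0003 0.6; 0 0 0 0 0 0.0003 0.6"

```text
time: 16.12
eef_pos: [0.5728, -0.1624, 0.1008]
ee_rot: [-0.483, 0.517, -0.517, 0.483]
force: [-1.1, -0.2, 1.3]
opening: 0.0515
```

Call:
servo_tool:
  moves: "0 0 0 0 0 -0.004 0.6; 0 0 0 0 0 -0.009 0.6; 0 0 0 0 0 -0.014 0.6; 0 0 0 0 0 -0.0175 0.6; 0 0 0 0 0 -0.0185 0.6"

```text
time: 16.75
eef_pos: [0.5542, -0.1612, 0.1009]
ee_rot: [0.483, -0.517, 0.517, -0.483]
force: [-0.3, -0.0, 0.5]
opening: 0.0511
```

Call:
servo_tool:
  moves: "0 0 0 0 0 -0.001 0.6; 0 0 0 0 0 -0.001 0.6"

```text
time: 17.0
eef_pos: [0.5534, -0.1611, 0.1008]
ee_rot: [0.483, -0.517, 0.517, -0.483]
force: [-0.1, 0.2, 1.4]
opening: 0.0514
```

Call:
servo_tool:
  moves: "0 0 0 0 0 -0.001 0.6; 0 0 0 0 0 -0.001 0.6"

```text
time: 17.25
eef_pos: [0.5524, -0.161, 0.1008]
ee_rot: [-0.483, 0.517, -0.517, 0.483]
force: [-1.0, 0.3, -0.3]
opening: 0.0514
```

Call:
servo_tool:
  moves: "0 0 0 0 0 -0.001 0.6; 0 0 0 0 0 -0.001 0.6"

```text
time: 17.5
eef_pos: [0.5513, -0.1609, 0.1008]
ee_rot: [-0.483, 0.517, -0.517, 0.483]
force: [0.2, -0.1, -0.3]
opening: 0.0512
```

Call:
servo_tool:
  moves: "0 0 0 0 0 -0.001 0.6; 0 0 0 0 0 -0.001 0.6"

```text
time: 17.75
eef_pos: [0.5503, -0.1609, 0.1008]
ee_rot: [-0.483, 0.517, -0.517, 0.483]
force: [-0.7, -1.3, -0.7]
opening: 0.0512
```

Call:
servo_tool:
  moves: "0 0 0 0 0 -0.001 0.6; 0 0 0 0 0 -0.001 0.6"

```text
time: 18.0
eef_pos: [0.5494, -0.1608, 0.1008]
ee_rot: [0.483, -0.517, 0.517, -0.483]
force: [0.2, -0.2, 0.1]
opening: 0.0512
```

Call:
servo_tool:
  moves: "0 0 0 0 0 -0.001 0.6; 0 0 0 0 0 -0.001 0.6"

```text
time: 18.25
eef_pos: [0.5484, -0.1607, 0.1008]
ee_rot: [-0.483, 0.517, -0.517, 0.483]
force: [0.3, -0.9, -0.7]
opening: 0.0514
```

Call:
servo_tool:
  moves: "0 0 0 0 0 -0.0008 0.6; 0 0 0 0 0 -0.0008 0.6"

```text
time: 18.5
eef_pos: [0.5476, -0.1607, 0.1008]
ee_rot: [-0.483, 0.517, -0.517, 0.483]
force: [0.6, -0.0, -0.1]
opening: 0.0513
```

Call:
servo_tool:
  moves: "0 0 0 0 0 -0.0008 0.6; 0 0 0 0 0 -0.0008 0.6"

```text
time: 18.75
eef_pos: [0.5468, -0.1606, 0.1008]
ee_rot: [-0.483, 0.517, -0.517, 0.483]
force: [-0.4, 0.2, -1.1]
opening: 0.0512
```

```bash
python3 - <<'E'
from h import *
w=snap('wrist','w4'); s=snap('scene')
b=w['color'][:,:,::-1]; a=s['color'][120:270,150:300,::-1]
cv2.imwrite('pics/c4.png',np.hstack([cv2.resize(a,(384,384),interpolation=2),b[:,50:450]]))
st=ctrl.read_state();print(st['force'],st['eef_pos'])
E
```

```text
[ 0.94392015  0.00934617 -0.85643038] [ 0.54681021 -0.16062059  0.10082522]
```

View pics/c4.png

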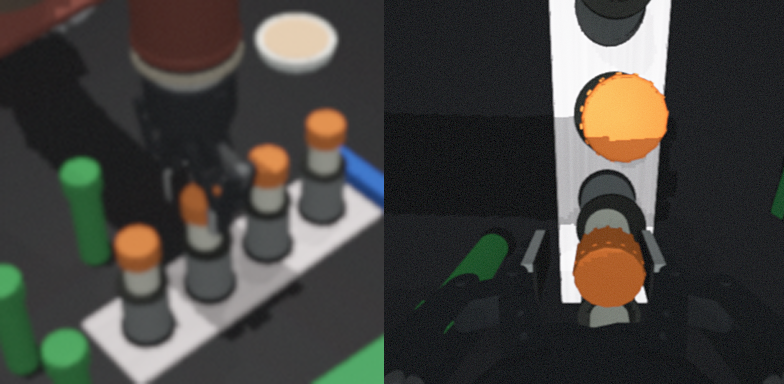

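Call:
servo_tool:
  moves: "0 0 0 0 0 -0.0008 0.6; 0 0 0 0 0 -0.0008 0.6"

```text
time: 19.1
eef_pos: [0.5462, -0.1606, 0.101]
ee_rot: [0.483, -0.517, 0.517, -0.483]
force: [1.0, 0.3, -0.2]
opening: 0.051
```

Call:
servo_tool:
  moves: "0 0 0 0 0 -0.0007 0.6; 0 0 0 0 0 -0.0007 0.6"

```text
time: 19.35
eef_pos: [0.5457, -0.1605, 0.1012]
ee_rot: [0.483, -0.516, 0.517, -0.483]
force: [2.2, -0.5, 2.0]
opening: 0.0511
```

Call:
servo_tool:
  moves: "0 0 0 0 0 -0.0005 0.6; 0 0 0 0 0 -0.0005 0.6"

```text
time: 19.6
eef_pos: [0.5448, -0.1605, 0.1008]
ee_rot: [-0.483, 0.517, -0.517, 0.483]
force: [2.3, -0.3, 0.9]
opening: 0.0517
```

Call:
servo_tool:
  moves: "0 0 0 0 0 -0.0006 0.6; 0 0 0 0 0 -0.0006 0.6"

```text
time: 19.85
eef_pos: [0.5441, -0.1604, 0.1008]
ee_rot: [-0.483, 0.517, -0.517, 0.483]
force: [1.1, 0.1, 1.2]
opening: 0.0512
```

Call:
servo_tool:
  moves: "0 0 0 0 0 -0.0008 0.6; 0 0 0 0 0 -0.0008 0.6"

```text
time: 20.1
eef_pos: [0.5434, -0.1604, 0.1008]
ee_rot: [-0.483, 0.517, -0.517, 0.483]
force: [2.5, -0.5, 0.4]
opening: 0.051
```

Call:
servo_tool:
  moves: "0 0 0 0 0 -0.0007 0.6; 0 0 0 0 0 -0.0007 0.6"

```text
time: 20.35
eef_pos: [0.543, -0.1604, 0.101]
ee_rot: [0.483, -0.517, 0.517, -0.483]
force: [3.4, -0.1, 1.5]
opening: 0.0512
```

```bash
python3 - <<'E'
from h import *
w=snap('wrist','w5'); s=snap('scene')
b=w['color'][:,:,::-1]; a=s['color'][120:270,150:300,::-1]
cv2.imwrite('pics/c5.png',np.hstack([cv2.resize(a,(384,384),interpolation=2),b[:,50:450]]))
st=ctrl.read_state();print(st['force'],st['eef_pos'])
E
```

```text
[3.41723635 0.55442163 1.44477529] [ 0.54298586 -0.1603076   0.10094705]
```

View pics/c5.png

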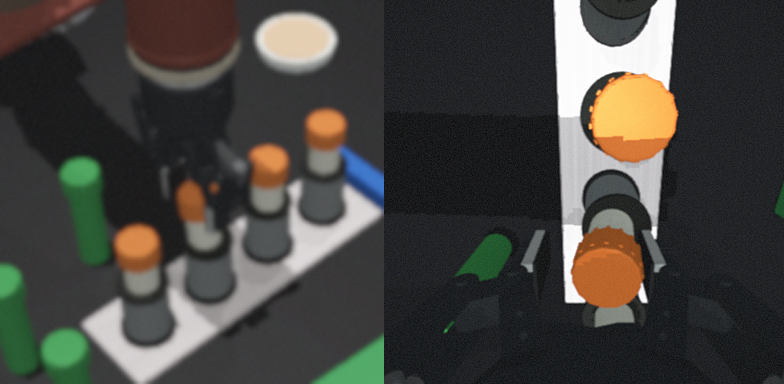

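The right-hand pad is against cap 3, which leans left (wrist-crop cap about (610,265)). It now has a true stop at x=0.543 and 3.4 N, so tube 3 has far more play. I'll confirm the +x side to a firm stop.

Call:
servo_tool:
  moves: "0 0 0 0 0 0.006 0.6; 0 0 0 0 0 0.012 0.6; 0 0 0 0 0 0.02 0.6; 0 0 0 0 0 0.026 0.6; 0 0 0 0 0 0.027 0.6"

```text
time: 21.08
eef_pos: [0.57, -0.162, 0.1006]
ee_rot: [-0.483, 0.517, -0.516, 0.483]
force: [-0.2, -0.0, 0.2]
opening: 0.0515
```

Call:
servo_tool:
  moves: "0 0 0 0 0 0.001 0.6; 0 0 0 0 0 0.001 0.6"

```text
time: 21.32
eef_pos: [0.5704, -0.1622, 0.1008]
ee_rot: [-0.483, 0.517, -0.517, 0.483]
force: [-1.2, -0.3, 0.5]
opening: 0.0516
```

Call:
servo_tool:
  moves: "0 0 0 0 0 0.001 0.6; 0 0 0 0 0 0.001 0.6"

```text
time: 21.58
eef_pos: [0.5715, -0.1624, 0.1009]
ee_rot: [-0.483, 0.517, -0.517, 0.483]
force: [-2.2, 0.1, 1.5]
opening: 0.0514
```

Call:
servo_tool:
  moves: "0 0 0 0 0 0.0008 0.6; 0 0 0 0 0 0.0008 0.6"

```text
time: 21.82
eef_pos: [0.5725, -0.1623, 0.1008]
ee_rot: [0.483, -0.517, 0.517, -0.483]
force: [-2.4, -0.8, 1.6]
opening: 0.0512
```

Call:
servo_tool:
  moves: "0 0 0 0 0 0.0008 0.6; 0 0 0 0 0 0.0008 0.6"

```text
time: 22.08
eef_pos: [0.5734, -0.1624, 0.1008]
ee_rot: [0.483, -0.517, 0.517, -0.483]
force: [-0.9, -0.1, 1.1]
opening: 0.0514
```

Call:
servo_tool:
  moves: "0 0 0 0 0 0.0007 0.6; 0 0 0 0 0 0.0007 0.6"

```text
time: 22.32
eef_pos: [0.574, -0.1624, 0.1008]
ee_rot: [-0.483, 0.517, -0.517, 0.483]
force: [-1.5, -1.0, 0.1]
opening: 0.0511
```

Call:
servo_tool:
  moves: "0 0 0 0 0 0.0007 0.6; 0 0 0 0 0 0.0007 0.6"

```text
time: 22.58
eef_pos: [0.5744, -0.1625, 0.1008]
ee_rot: [-0.483, 0.517, -0.517, 0.483]
force: [-3.6, 0.6, 2.8]
opening: 0.051
```

Tube 3 travelled 31.4 mm between the stops, against about 19 mm for tubes 1 and 2. It is clearly loose. Feeling tube 4 as asked.

Call:
servo_tool:
  moves: "0 0 0 0 0 -0.008 0.6; 0 0 0 0 0 -0.016 0.6; 0 0 0 0.04 0 -0.016 0.6; 0 0 0 0.074 0 -0.016 0.6; 0 0 0 0.074 0 -0.016 0.6"

```text
time: 23.2
eef_pos: [0.5524, -0.2389, 0.1007]
ee_rot: [0.482, -0.518, 0.518, -0.481]
force: [-0.7, 0.9, -0.3]
opening: 0.0513
```

Call:
servo_tool:
  moves: "0 0 0 0 0 0.003 0.6; 0 0 0 0 0 0.006 0.6; 0 0 0 0 0 0.0075 0.6; 0 0 0 0 0 0.0075 0.6"

```text
time: 23.7
eef_pos: [0.5614, -0.2352, 0.1008]
ee_rot: [-0.483, 0.517, -0.516, 0.483]
force: [-0.3, 0.3, -0.6]
opening: 0.0512
```

Call:
servo_tool:
  moves: "0 0 0 0 0 0.001 0.6; 0 0 0 0 0 0.001 0.6"

```text
time: 23.95
eef_pos: [0.5621, -0.2358, 0.1008]
ee_rot: [-0.483, 0.517, -0.517, 0.483]
force: [0.5, 0.5, -0.8]
opening: 0.0508
```

Call:
servo_tool:
  moves: "0 0 0 0 0 0.001 0.6; 0 0 0 0 0 0.001 0.6"

```text
time: 24.2
eef_pos: [0.5629, -0.236, 0.1008]
ee_rot: [-0.483, 0.517, -0.517, 0.483]
force: [-1.2, 0.2, 0.9]
opening: 0.0512
```

Call:
servo_tool:
  moves: "0 0 0 0 0 0.0007 0.6; 0 0 0 0 0 0.0007 0.6"

```text
time: 24.45
eef_pos: [0.5634, -0.2361, 0.1008]
ee_rot: [-0.483, 0.517, -0.517, 0.482]
force: [-4.0, -0.8, 2.6]
opening: 0.0511
```

Call:
servo_tool:
  moves: "0 0 0 0 0 -0.005 0.6; 0 0 0 0 0 -0.01 0.6; 0 0 0 0 0 -0.015 0.6; 0 0 0 0 0 -0.0165 0.6; 0 0 0 0 0 -0.0165 0.6"

```text
time: 25.08
eef_pos: [0.5473, -0.2349, 0.1009]
ee_rot: [0.483, -0.517, 0.517, -0.483]
force: [0.4, -0.4, 0.5]
opening: 0.0512
```

Call:
servo_tool:
  moves: "0 0 0 0 0 -0.001 0.6; 0 0 0 0 0 -0.001 0.6"

```text
time: 25.32
eef_pos: [0.5464, -0.2347, 0.1008]
ee_rot: [-0.483, 0.517, -0.517, 0.483]
force: [0.9, -0.2, 0.7]
opening: 0.0515
```

Call:
servo_tool:
  moves: "0 0 0 0 0 -0.001 0.6; 0 0 0 0 0 -0.001 0.6"

```text
time: 25.58
eef_pos: [0.5453, -0.2347, 0.1008]
ee_rot: [-0.483, 0.517, -0.517, 0.483]
force: [-0.3, -0.2, -0.3]
opening: 0.0513
```

Call:
servo_tool:
  moves: "0 0 0 0 0 -0.001 0.6; 0 0 0 0 0 -0.001 0.6"

```text
time: 25.82
eef_pos: [0.5446, -0.2347, 0.101]
ee_rot: [0.483, -0.517, 0.517, -0.483]
force: [1.6, -0.3, -0.6]
opening: 0.0511
```

Call:
servo_tool:
  moves: "0 0 0 0 0 -0.0007 0.6; 0 0 0 0 0 -0.0007 0.6"

```text
time: 26.08
eef_pos: [0.5442, -0.2346, 0.1012]
ee_rot: [0.483, -0.516, 0.517, -0.483]
force: [1.9, -1.2, 2.0]
opening: 0.051
```

Call:
servo_tool:
  moves: "0 0 0 0 0 -0.0004 0.6; 0 0 0 0 0 -0.0004 0.6"

```text
time: 26.32
eef_pos: [0.5438, -0.2346, 0.1012]
ee_rot: [0.482, -0.516, 0.517, -0.483]
force: [3.4, -1.1, 3.1]
opening: 0.0513
```

Tube 4 travelled 19.5 mm, so it is snug. The loose one is tube 3. Opening wider, going back to it and looking.

Call:
servo_tool:
  moves: "0 0 0 0 0 0.0104 0.7; 0 0 0 0 0 0.0104 0.85; 0 0 0 -0.03 0 0.0104 0.85; 0 0 0 -0.065 0 0.0104 0.85; 0 0 0 -0.074 0 0.0104 0.85"

```text
time: 26.95
eef_pos: [0.5585, -0.1587, 0.1005]
ee_rot: [-0.484, 0.516, -0.515, 0.484]
force: [0.7, -0.8, 0.4]
opening: 0.0726
```

```bash
python3 - <<'E'
from h import *
w=snap('wrist','w6'); s=snap('scene')
b=w['color'][:,:,::-1]; a=s['color'][120:270,150:300,::-1]
cv2.imwrite('pics/c6.png',np.hstack([cv2.resize(a,(384,384),interpolation=2),b[:,50:450]]))
st=ctrl.read_state();print(st['force'],st['eef_pos'],st['opening'],R.from_quat(st['ee_rot']).as_matrix())
hs=cv2.cvtColor(w['color'],cv2.COLOR_RGB2HSV); org=(hs[:,:,0]<22)&(hs[:,:,1]>130)&(hs[:,:,2]>60)
n,l,A,cc=cv2.connectedComponentsWithStats(org.astype(np.uint8))
for i in range(1,n):
    if A[i,4]>40: print(A[i],atz(w,(A[i][0]+A[i][2]/2,A[i][1]+A[i][3]-A[i][2]/2),.127))
E
```

```text
[ 0.3459701  -0.47519738 -0.86965188] [ 0.55851871 -0.16057506  0.10061218] 0.07229818166848836 [[-6.61400534e-02 -7.71047162e-04  9.97810051e-01]
 [-9.97810337e-01  2.09548109e-04 -6.61399104e-02]
 [-1.58092219e-04 -9.99999681e-01 -7.83218351e-04]]
[ 219   79   86   90 5886] [ 0.56436576 -0.0886077   0.127     ]
[ 219  230   71   82 4494] [ 0.55639108 -0.15885761  0.127     ]
```

View pics/c6.png

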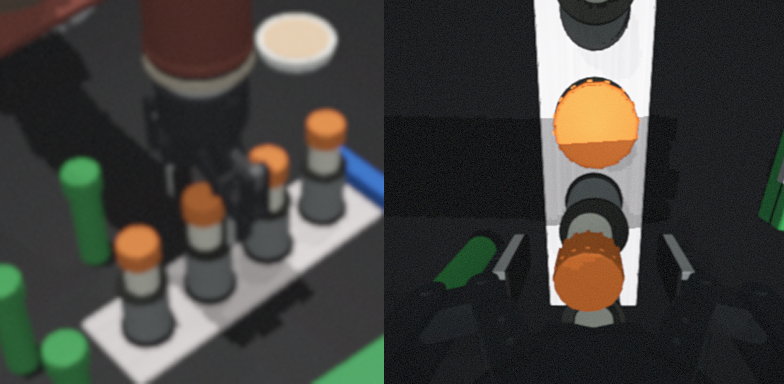

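Cap 3 is between the open pads (crop about (590,275)) and nearly upright. Closing gently in steps.

Call:
servo_tool:
  moves: "0 0 0 0 -0.003 -0.001 0.7; 0 0 0 0 -0.004 -0.001 0.55; 0 0 0 0 -0.004 -0.001 0.48; 0 0 0 0 -0.004 -0.001 0.44; 0 0 0 0 -0.004 -0.001 0.42"
  newtons: 25

```text
time: 27.68
eef_pos: [0.5576, -0.1615, 0.1047]
ee_rot: [-0.483, 0.517, -0.517, 0.483]
force: [0.0, 0.4, 0.4]
opening: 0.0361
```

Call:
servo_tool:
  moves: "0 0 0 0 0 0 0.39; 0 0 0 0 0 0 0.36; 0 0 0 0 0 0 0.3; 0 0 0 0 0 0 0.3"
  newtons: 25

```text
time: 28.18
eef_pos: [0.5576, -0.1614, 0.1049]
ee_rot: [-0.483, 0.517, -0.517, 0.483]
force: [-0.9, -0.1, 2.1]
opening: 0.0342
```

Call:
servo_tool:
  moves: "0 0 0 0 -0.005 0 0.3; 0 0 0 0 -0.012 0 0.3; 0 0 0 0 -0.02 0 0.3; 0 0 0 0 -0.02 0 0.3"
  newtons: 35

```text
time: 28.68
eef_pos: [0.5583, -0.1615, 0.1258]
ee_rot: [0.482, -0.516, 0.517, -0.483]
force: [-0.7, -0.9, -0.9]
opening: 0.0337
```

Call:
servo_tool:
  moves: "0 0 0 0 -0.025 0 0.3; 0 0 0 0 -0.06 0 0.3; 0 0 0 0 -0.1 0 0.3; 0 0 0 0 -0.125 0 0.3; 0 0 0 0 -0.125 0 0.3"

```text
time: 29.3
eef_pos: [0.5587, -0.1615, 0.2518]
ee_rot: [0.482, -0.516, 0.518, -0.483]
force: [-0.7, 0.9, -1.7]
opening: 0.0337
```

```bash
python3 - <<'E'
from h import *
np.set_printoptions(precision=4,suppress=True)
s=snap('scene','s7');w=snap('wrist'); t=snap('top')
for c,q in (('scene',s),('top',t)):
    r=ctrl.landmark_of(c,'stand_mouth'); print(c,[(x['score'],np.round(x['at'],1),atz(q,x['at'],.06)) for x in r])
    hs=cv2.cvtColor(q['color'],cv2.COLOR_RGB2HSV)
    m=((hs[:,:,0]<6)|(hs[:,:,0]>174))&(hs[:,:,1]>150)&(hs[:,:,2]>60)
    n,l,A,cc=cv2.connectedComponentsWithStats(m.astype(np.uint8))
    for i in range(1,n):
        if A[i,4]>100: print(A[i])
b=w['color'][:,:,::-1]; a=s['color'][60:270,150:360,::-1]
cv2.imwrite('pics/c7.png',np.hstack([cv2.resize(a,(384,384),interpolation=2),b[:,50:450]]))
cv2.imwrite('pics/c7b.png',np.hstack([cv2.resize(s['color'][110:180,320:390,::-1],(390,390),interpolation=2),cv2.resize(t['color'][160:220,110:170,::-1],(390,390),interpolation=2)]))
st=ctrl.read_state();print(st['force'],st['eef_pos'],st['opening'],R.from_quat(st['ee_rot']).as_matrix())
print(tgt([.6,.307,.25],np.radians(-4)))
E
```

```text
scene [(0.62, array([356.6, 135.6]), array([0.5979, 0.3016, 0.06  ]))]
[335 126  38  37 902]
top [(0.79, array([136.5, 185.8]), array([0.5973, 0.3136, 0.06  ]))]
[  0 147   5  34 122]
[ 320  166   32  218 2656]
[125 172  36  37 994]
[ 268  256   37  128 1827]
[ 0.7061  0.3521 -0.3798] [ 0.5571 -0.1613  0.2484] 0.034146060304095824 [[-0.068  -0.002   0.9977]
 [-0.9977  0.0006 -0.068 ]
 [-0.0005 -1.     -0.0021]]
(array([ 0.1182,  0.1025, -0.0283]), array([-0.4702, -0.0014,  0.011 ]))
```

View pics/c7.png

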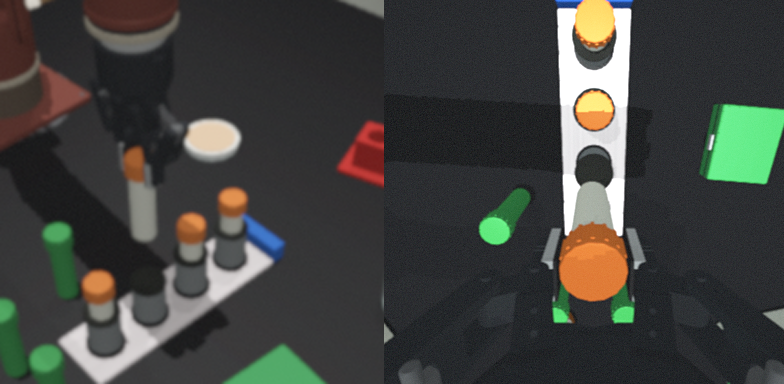

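View pics/c7b.png

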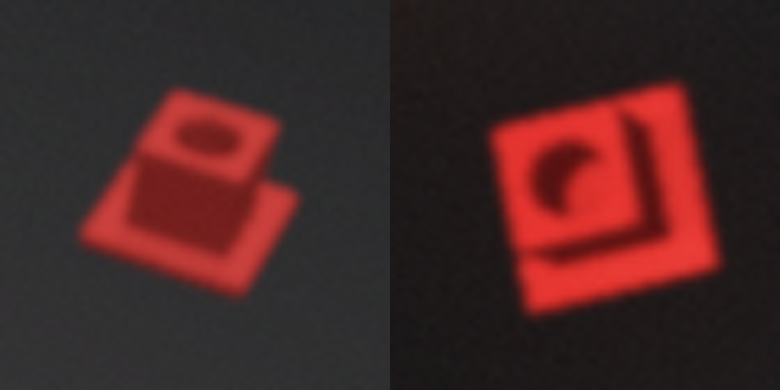

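The tube is out: the scene crop shows it hanging clear of the open sleeve at (150,280), and the other three still seated. Moving toward the stand so the wrist camera looks down on it.

Call:
servo_tool:
  moves: "0 0 0 -0.04 0 0.002 0.3; 0 0 0 -0.095 0 0.004 0.3; 0 0 0 -0.15 0 0.006 0.3; 0 0 0 -0.205 0 0.008 0.3; 0 0 0 -0.26 0 0.01 0.3"

```text
time: 30.18
eef_pos: [0.585, 0.0988, 0.249]
ee_rot: [-0.483, 0.517, -0.517, 0.482]
force: [2.0, -0.4, -0.6]
opening: 0.034
```

Call:
servo_tool:
  moves: "0 0 0 -0.04 0 0 0.3; 0 0 0 -0.08 0 0 0.3; 0 0 0 -0.1 0 0 0.3; 0 0 0 -0.1 0 0 0.3; 0 0 0 -0.1 0 0 0.3"

```text
time: 30.8
eef_pos: [0.5925, 0.1951, 0.2494]
ee_rot: [0.483, -0.517, 0.517, -0.482]
force: [0.1, -0.5, -0.0]
opening: 0.0343
```

```bash
python3 - <<'E'
from h import *
np.set_printoptions(precision=4,suppress=True)
w=snap('wrist','w8'); print(w['eye'])
st=ctrl.read_state();print(st['time'],st['force'],st['eef_pos'],st['opening'],R.from_quat(st['ee_rot']).as_matrix())
for x in ctrl.landmark_of('wrist','stand_mouth'): print(x['score'],x['at'],atz(w,x['at'],.06))
E
```

```text
[0.5981 0.2737 0.3844]
30.85 [ 0.2768  0.0192 -1.0964] [0.5926 0.1949 0.2496] 0.033734062884148985 [[-0.0704 -0.0001  0.9975]
 [-0.9975 -0.0011 -0.0704]
 [ 0.0011 -1.     -0.    ]]
0.66 [250.5, 69.7] [0.5911 0.3106 0.06  ]
```

View pics/w8.png

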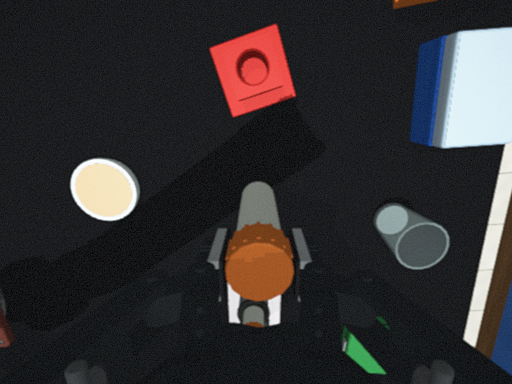

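```bash
python3 - <<'E'
from h import *
np.set_printoptions(precision=4,suppress=True)
im=cv2.imread('pics/w8.png')
cv2.imwrite('pics/c8.png',np.hstack([cv2.resize(im[15:125,200:310],(390,390),interpolation=2),cv2.resize(im[160:290,195:325],(390,390),interpolation=2)]))
w=snap('wrist'); im=w['color']; r=im[:,:,0].astype(int)
print(im[65,225:285,0]); print(im[40:95,252,0])
for thr in (150,180,200):
    red=(r>thr)&(im[:,:,1]<110); red[120:]=0
    n,l,A,cc=cv2.connectedComponentsWithStats(red.astype(np.uint8)); 
    cs,h=cv2.findContours(red.astype(np.uint8),cv2.RETR_CCOMP,cv2.CHAIN_APPROX_NONE)
    for c,hh in zip(cs,h[0]):
        if len(c)>25:
            e=cv2.fitEllipse(c); print(thr,hh[3]>=0,len(c),e, atz(w,e[0],.06))
E
```

```text
[238 237 238 238 238 239 239 239 241 237 214 173 133  94  88  90 120 185
 224 231 230 229 228 228 227 229 230 225 227 227 230 228 227 227 227 228
 230 230 229 209 149  98 116 162 218 238 239 239 238 241 237 238 239 238
 238 237 237 235 239 237]
[238 236 236 237 238 237 238 235 199 168 139  96  81  90  87  86  94 138
 210 232 228 228 227 228 228 225 228 229 228 226 230 235 238 238 237 238
 238 239 239 237 238 239 240 235 214 207 234 244 243 242 242 241 244 242
 241]
150 False 264 ((252.86688232421875, 70.23318481445312), (79.5531005859375, 86.56414031982422), 178.37916564941406) [0.5939 0.3099 0.06  ]
150 True 114 ((251.99053955078125, 66.31816864013672), (30.2734375, 33.167877197265625), 174.72044372558594) [0.5932 0.314  0.06  ]
180 False 266 ((252.72010803222656, 70.12776184082031), (78.63848876953125, 86.1679458618164), 178.58648681640625) [0.5937 0.31   0.06  ]
180 True 86 ((259.5321350097656, 93.29750061035156), (2.9983861446380615, 54.40901565551758), 70.9621353149414) [0.5996 0.285  0.06  ]
180 True 126 ((252.03659057617188, 66.23957061767578), (31.653833389282227, 35.58736801147461), 171.1993865966797) [0.5933 0.3141 0.06  ]
200 False 263 ((252.92428588867188, 70.14069366455078), (78.14077758789062, 85.58963012695312), 177.69662475585938) [0.594 0.31  0.06 ]
200 True 88 ((259.5097351074219, 93.2984390258789), (3.285041570663452, 55.357398986816406), 71.14883422851562) [0.5996 0.285  0.06  ]
200 True 140 ((252.00076293945312, 66.5908203125), (32.193275451660156, 36.98810958862305), 170.59954833984375) [0.5932 0.3137 0.06  ]
```

View pics/c8.png

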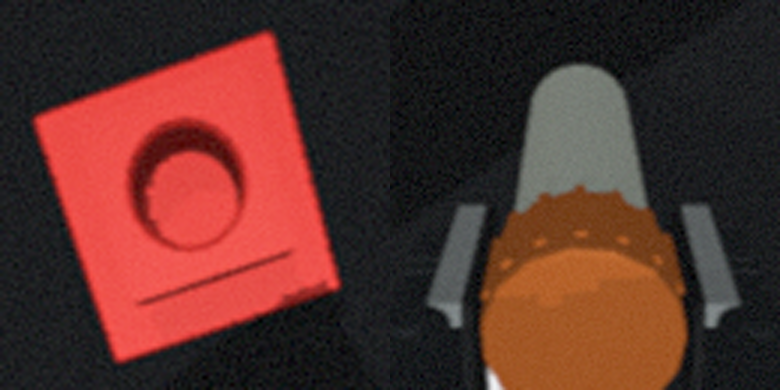

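```bash
python3 - <<'E'
from h import *
np.set_printoptions(precision=4,suppress=True)
w=snap('wrist'); im=w['color']; p=ctrl.read_state()['eef_pos']
th=np.linspace(0,2*np.pi,73)
def circ(c,r): return np.array([proj(w,[c[0]+r*np.cos(a),c[1]+r*np.sin(a),c[2]]) for a in th])
def ext(P): return P.min(0),P.max(0)
print('foot pred',ext(circ([p[0],p[1],p[2]+.011-.1035],.0145)))
print('captop pred',ext(circ([p[0],p[1],p[2]+.011+.0115],.0175)))
print('rim pred',ext(circ([.5933,.314,.06],.0175)))
print('rim pred',ext(circ([.5933,.312,.06],.0175)))
print('floor',ext(circ([.5933,.312,.008],.0175)))
print(im[172:200,258].mean(1).astype(int)); print(im[195,230:290].mean(1).astype(int))
vis=im[:,:,::-1].copy()
for P,c in ((circ([.5933,.3125,.06],.0175),(255,255,0)),(circ([p[0],p[1],p[2]+.011-.1035],.0145),(0,255,0)),(circ([p[0],p[1],p[2]+.0225],.0175),(255,0,255))):
    cv2.polylines(vis,[np.round(P*8).astype(np.int32)],True,c,1,cv2.LINE_AA,3)
cv2.imwrite('pics/c9.png',np.hstack([cv2.resize(vis[15:125,200:310],(390,390),interpolation=2),cv2.resize(vis[160:320,180:340],(390,390),interpolation=2)]))
E
```

```text
foot pred (array([242.8975, 179.3419]), array([274.8635, 209.577 ]))
captop pred (array([223.4341, 238.9528]), array([294.2594, 299.7683]))
rim pred (array([236.4881,  49.1961]), array([267.7428,  83.3901]))
rim pred (array([236.6612,  51.2129]), array([267.8516,  85.2663]))
floor (array([239.8369,  58.8368]), array([266.5794,  87.8763]))
[ 19  25  22  11  25  20  22  15  30  65 119 122 123 120 124 118 117 123
 122 122 119 121 121 122 122 118 118 120]
[ 22  12  30  12  26  12  29  13  14  23  17  47  91 117 120 119 117 121
 117 121 122 119 120 116 118 118 120 120 122 121 120 123 119 121 118 120
 116 118 118 116 117 116 111  96  61  32  17  33  16  24  29  36  18  24
  16  25  20  30  21  27]
```

View pics/c9.png

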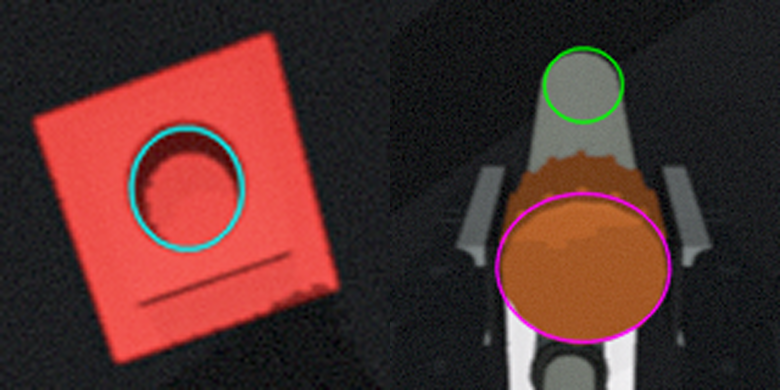

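The rim overlay fits the hole to about 1 mm and the tube hangs almost true. I'll move closer and remeasure.

Call:
servo_tool:
  moves: "0 0 0 -0.03 0.02 -0.002 0.3; 0 0 0 -0.06 0.05 -0.0035 0.3; 0 0 0 -0.06 0.06 -0.0035 0.3; 0 0 0 -0.06 0.06 -0.0035 0.3; 0 0 0 -0.06 0.06 -0.0035 0.3"

```text
time: 31.62
eef_pos: [0.5936, 0.256, 0.1909]
ee_rot: [0.482, -0.517, 0.518, -0.483]
force: [-0.0, 0.6, -0.4]
opening: 0.0342
```

```bash
cat > m.py <<'E'
from h import *
import sys
np.set_printoptions(precision=4,suppress=True)
st=ctrl.read_state(); p=st['eef_pos']; print(st['time'],p,st['force'],st['opening'],R.from_quat(st['ee_rot']).as_matrix())
w=snap('wrist'); im=w['color']
r=im[:,:,0].astype(int)
red=(r>150)&(im[:,:,1]<110)
cs,h=cv2.findContours(red.astype(np.uint8),cv2.RETR_CCOMP,cv2.CHAIN_APPROX_NONE)
for c,hh in zip(cs,h[0]):
    if len(c)>40:
        e=cv2.fitEllipse(c); print(hh[3]>=0,len(c),e, atz(w,e[0],.06))
th=np.linspace(0,2*np.pi,73)
def circ(c,r): return np.array([proj(w,[c[0]+r*np.cos(a),c[1]+r*np.sin(a),c[2]]) for a in th])
hx,hy=float(sys.argv[1]),float(sys.argv[2])
vis=im[:,:,::-1].copy()
for P,c in ((circ([hx,hy,.06],.0175),(255,255,0)),(circ([p[0],p[1],p[2]+.011-.1035],.0145),(0,255,0)),(circ([p[0],p[1],p[2]+.0225],.0175),(255,0,255))):
    cv2.polylines(vis,[np.round(P*8).astype(np.int32)],True,c,1,cv2.LINE_AA,3)
cv2.imwrite(f'pics/{sys.argv[3]}.png',cv2.resize(vis[60:310,130:380],(600,600),interpolation=2))
E
python3 m.py .5933 .314 c10
```

```text
31.625 [0.5936 0.256  0.1909] [-0.0186  0.594  -0.3971] 0.03420354148274878 [[-0.0698  0.0014  0.9976]
 [-0.9976 -0.0001 -0.0698]
 [ 0.     -1.      0.0014]]
False 196 ((258.6638488769531, 261.37567138671875), (63.08816909790039, 71.94236755371094), 2.14839768409729) [0.5867 0.162  0.06  ]
False 292 ((254.74293518066406, 120.5303955078125), (90.343994140625, 92.70765686035156), 175.72288513183594) [0.5941 0.3195 0.06  ]
True 110 ((254.76095581054688, 125.20109558105469), (33.19464874267578, 35.545013427734375), 13.343852043151855) [0.5938 0.3151 0.06  ]
True 59 ((250.3040313720703, 116.33267211914062), (11.279601097106934, 25.285648345947266), 47.881439208984375) [0.5902 0.3238 0.06  ]
True 235 ((242.30418395996094, 106.34154510498047), (48.870059967041016, 90.0952377319336), 53.41813278198242) [0.5833 0.3335 0.06  ]
False 74 ((465.0086364746094, 41.94475555419922), (2.696859836578369, 32.407310485839844), 79.62288665771484) [0.7869 0.3742 0.06  ]
False 237 ((429.7507019042969, 23.88768196105957), (36.21510314941406, 65.71553802490234), 0.6181976795196533) [0.7536 0.3907 0.06  ]
```

View pics/c10.png

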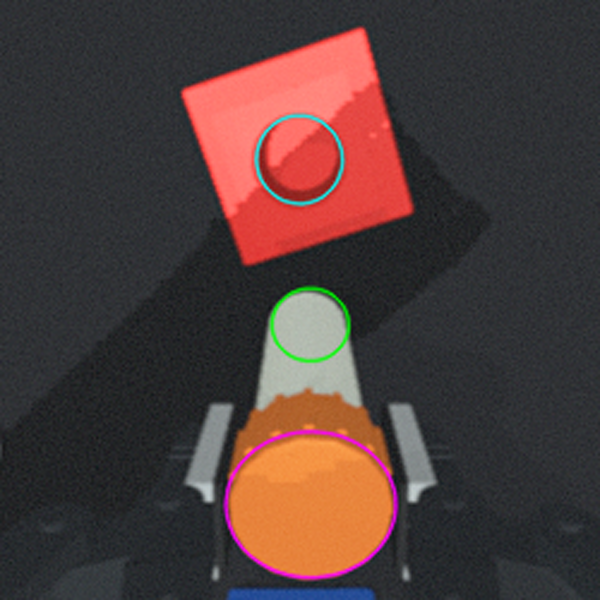

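Call:
servo_tool:
  moves: "0 0 0 -0.03 0 -0.002 0.3; 0 0 0 -0.0585 0 -0.004 0.3; 0 0 0 -0.0585 0 -0.004 0.3; 0 0 0 -0.0585 0 -0.004 0.3; 0 0 0 -0.0585 0 -0.004 0.3"

```text
time: 32.3
eef_pos: [0.5934, 0.3144, 0.1901]
ee_rot: [0.482, -0.517, 0.517, -0.482]
force: [-0.8, -0.0, -1.0]
opening: 0.0342
```

```bash
python3 m.py .5935 .314 c11; python3 - <<'E'
from h import *
s=snap('scene'); t=snap('top')
cv2.imwrite('pics/c11b.png',np.hstack([cv2.resize(s['color'][50:180,300:430,::-1],(390,390),interpolation=2),cv2.resize(t['color'][150:230,100:180,::-1],(390,390),interpolation=2)]))
E
```

```text
32.3 [0.5934 0.3144 0.1901] [-0.8188 -0.0252 -0.9872] 0.034176025259005725 [[-0.0698  0.0007  0.9976]
 [-0.9976 -0.0006 -0.0698]
 [ 0.0005 -1.      0.0007]]
False 174 ((259.46624755859375, 250.51614379882812), (51.54718017578125, 59.54331588745117), 97.90416717529297) [0.5883 0.2349 0.06  ]
False 331 ((259.00091552734375, 167.55213928222656), (80.47056579589844, 85.1104507446289), 102.65386962890625) [0.5946 0.3311 0.06  ]
True 140 ((254.48362731933594, 153.72421264648438), (7.101902484893799, 47.937599182128906), 72.5283432006836) [0.5911 0.3456 0.06  ]
False 124 ((498.0102844238281, 75.16795349121094), (30.747570037841797, 48.965736389160156), 9.083966255187988) [0.8208 0.4025 0.06  ]
False 64 ((440.0191650390625, 33.21572494506836), (2.1138861179351807, 39.91889572143555), 179.60125732421875) [0.7627 0.4409 0.06  ]
False 384 ((424.13006591796875, 48.04154968261719), (32.74941635131836, 157.59957885742188), 0.5932089686393738) [0.7501 0.43   0.06  ]
False 313 ((500.0684509277344, 20.72920799255371), (22.812271118164062, 37.66993713378906), 13.729293823242188) [0.8136 0.447  0.06  ]
False 42 ((441.0057067871094, 11.396631240844727), (2.053213357925415, 49.74880599975586), 0.09883597493171692) [0.7612 0.4577 0.06  ]
```

View pics/c11.png

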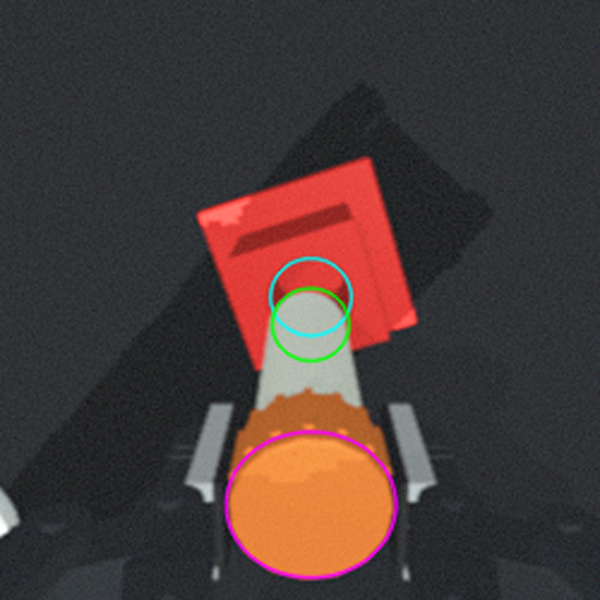

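View pics/c11b.png

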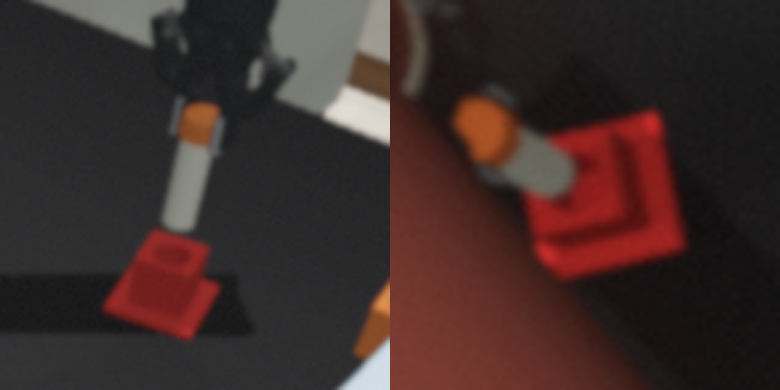

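Wrist crop: the hole, at (312,298), and the foot are lined up. Lowering in stages while watching the force.

Call:
servo_tool:
  moves: "0 0 0 0 0.02 0 0.3; 0 0 0 0 0.035 0 0.3; 0 0 0 0 0.042 0 0.3; 0 0 0 0 0.046 0 0.3; 0 0 0 0 0.046 0 0.3"

```text
time: 33.08
eef_pos: [0.5927, 0.316, 0.1437]
ee_rot: [-0.483, 0.517, -0.517, 0.483]
force: [0.0, 0.2, -0.2]
opening: 0.034
```

Call:
servo_tool:
  moves: "0 0 0 0 0.01 0 0.3; 0 0 0 0 0.02 0 0.3; 0 0 0 0 0.02 0 0.3"

```text
time: 33.45
eef_pos: [0.5921, 0.3154, 0.1225]
ee_rot: [-0.483, 0.517, -0.517, 0.482]
force: [0.5, 0.2, -0.2]
opening: 0.0339
```

Call:
servo_tool:
  moves: "0 0 0 0 0.008 0 0.3; 0 0 0 0 0.016 0 0.3; 0 0 0 0 0.018 0 0.3; 0 0 0 0 0.018 0 0.3"

```text
time: 33.95
eef_pos: [0.5926, 0.3159, 0.1057]
ee_rot: [-0.483, 0.517, -0.517, 0.483]
force: [-0.0, -0.3, -0.3]
opening: 0.0342
```

Call:
servo_tool:
  moves: "0 0 0 0 0.002 0 0.3; 0 0 0 0 0.003 0 0.3; 0 0 0 0 0.003 0 0.3"

```text
time: 34.33
eef_pos: [0.5927, 0.3158, 0.1028]
ee_rot: [-0.483, 0.517, -0.517, 0.483]
force: [0.2, 1.1, 0.0]
opening: 0.034
```

Call:
servo_tool:
  moves: "0 0 0 0 0.0015 0 0.3; 0 0 0 0 0.0015 0 0.3; 0 0 0 0 0.0015 0 0.3"

```text
time: 34.7
eef_pos: [0.5927, 0.3159, 0.1013]
ee_rot: [-0.483, 0.517, -0.517, 0.483]
force: [-0.6, -0.2, -1.0]
opening: 0.0339
```

Call:
servo_tool:
  moves: "0 0 0 0 0.001 0 0.3; 0 0 0 0 0.001 0 0.3; 0 0 0 0 0.001 0 0.3"

```text
time: 35.08
eef_pos: [0.5928, 0.3161, 0.1009]
ee_rot: [0.482, -0.517, 0.517, -0.483]
force: [-0.4, 0.8, 5.8]
opening: 0.0337
```

It bottomed exactly where predicted (TCP z 0.101, 5.8 N). Releasing.

Call:
servo_tool:
  moves: "0 0 0 0 -0.001 0 0.42; 0 0 0 0 -0.001 0 0.5; 0 0 0 0 -0.001 0 0.65; 0 0 0 0 -0.001 0 0.7; 0 0 0 0 -0.001 0 0.7"

```text
time: 35.7
eef_pos: [0.5927, 0.3159, 0.1013]
ee_rot: [-0.483, 0.517, -0.517, 0.483]
force: [0.2, 0.7, -0.7]
opening: 0.06
```

```bash
python3 - <<'E'
from h import *
w=snap('wrist'); s=snap('scene')
b=w['color'][:,:,::-1]; a=s['color'][50:180,300:430,::-1]
cv2.imwrite('pics/c12.png',np.hstack([cv2.resize(a,(384,384),interpolation=2),b[:,50:450]]))
st=ctrl.read_state();print(st['time'],st['force'],st['eef_pos'],st['opening'])
E
```

```text
35.8 [-0.68927951 -0.10363364 -0.64475581] [0.59268195 0.31586142 0.10134424] 0.059561204904684265
```

View pics/c12.png

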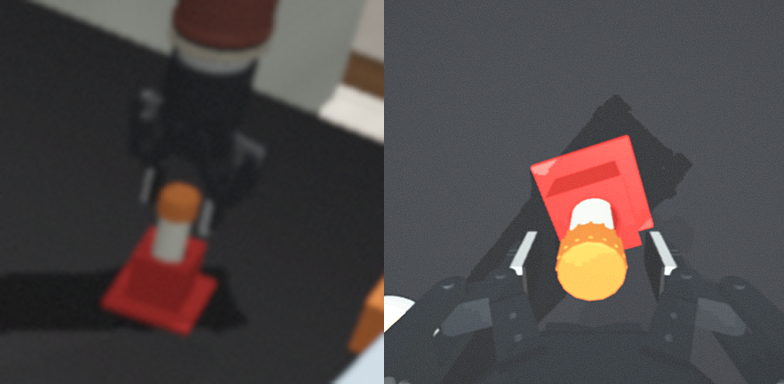

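The tube stands in the stand with both pads clear of it. Backing away upward.

Call:
servo_tool:
  moves: "0 0 0 0 -0.02 0 0.7; 0 0 0 0 -0.06 0 0.7; 0 0 0 0 -0.11 0 0.7; 0 0 0 0 -0.15 0 0.7; 0 0 0 0.03 -0.17 0 0.7"

```text
time: 36.42
eef_pos: [0.5901, 0.2889, 0.2758]
ee_rot: [-0.482, 0.516, -0.516, 0.486]
force: [0.2, 0.1, -0.9]
opening: 0.0596
```

Call:
servo_tool:
  moves: "0 0 0 0.05 0 0 0.7; 0 0 0 0.1 0 0 0.7; 0 0 0 0.12 0 0 0.7; 0 0 0 0.12 0 0 0.7"

```text
time: 36.92
eef_pos: [0.5829, 0.165, 0.2726]
ee_rot: [0.482, -0.517, 0.518, -0.482]
force: [-0.5, 0.2, -0.8]
opening: 0.0598
```

```bash
python3 - <<'E'
from h import *
np.set_printoptions(precision=4,suppress=True)
w=snap('wrist','w13'); s=snap('scene','s13'); t=snap('top')
b=w['color'][:,:,::-1]; a=s['color'][:,:,::-1]
cv2.imwrite('pics/c13.png',np.vstack([np.hstack([a[60:360,90:490],b[50:350,50:450]]),np.hstack([cv2.resize(a[80:180,310:443],(400,300),interpolation=2),cv2.resize(a[130:280,150:350],(400,300),interpolation=2)])]))
hs=cv2.cvtColor(w['color'],cv2.COLOR_RGB2HSV); org=(hs[:,:,0]<25)&(hs[:,:,0]>6)&(hs[:,:,1]>130)&(hs[:,:,2]>60)
n,l,A,cc=cv2.connectedComponentsWithStats(org.astype(np.uint8))
for i in range(1,n):
    if A[i,4]>100: print(A[i],cc[i],atz(w,cc[i],.115))
for h in (.1115,.123): print('cap pred',proj(w,[.5935,.3145,h]),proj(s,[.5935,.3145,h]))
st=ctrl.read_state();print(st['time'],st['eef_pos'],st['opening'])
E
```

```text
[ 237    2   39   48 1391] [256.2552  25.1912] [0.5912 0.316  0.115 ]
[ 476  183   36  161 1430] [497.1217 274.9273] [0.8814 0.0112 0.115 ]
[246 291  25  32 710] [258.1352 306.8972] [ 0.5689 -0.0169  0.115 ]
cap pred [258.7368  27.6954] [361.2167 118.302 ]
cap pred [258.7442  24.3411] [362.0048 114.8834]
37.075 [0.5822 0.1683 0.2719] 0.05968048572011784
```

View pics/c13.png

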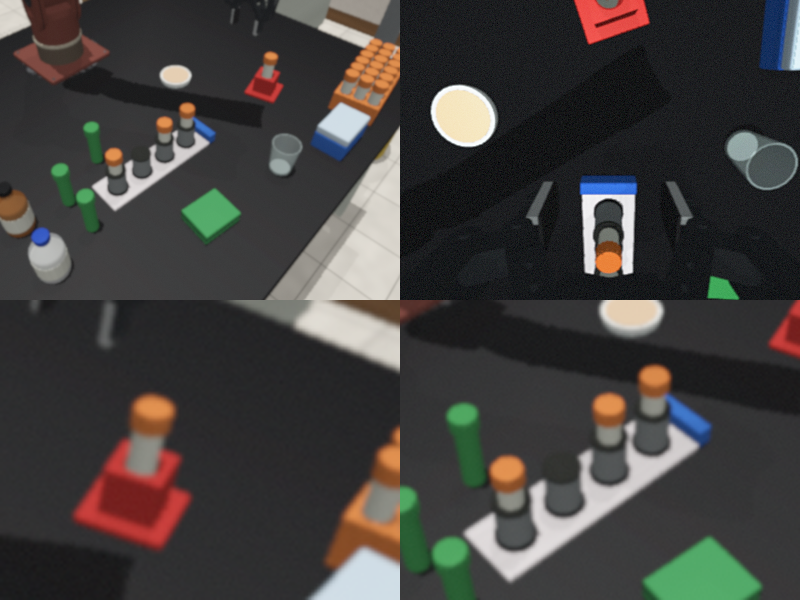

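The tube stands in the red stand. Tubes 1, 2 and 4 are seated and the bystanders look unmoved. Handing in.

```bash
python3 -c "
from cell import ctrl
print(ctrl.hand_in(), ctrl.read_state()['time'])"
```

```text
the job is handed in; nothing more can be done
the job is handed in; nothing more can be done
```

The loose tube was tube 3, third from the blue end. It now stands in the red stand, and the job was handed in at about 37 s of the 72 s allowed.

I rocked all four tubes sideways in order from the blue end. The jaws were open about 16 mm wider than a cap, so each travel below includes that gap.

| Tube | Travel between stops | Highest push read at the cap | Result |
|---|---|---|---|
| 1 | 19.1 mm | 5.5 N | snug |
| 2 | 19.3 mm | 4.8 N | snug |
| 3 | 31.4 mm | 3.6 N | loose |
| 4 | 19.5 mm | 4.0 N | snug |

- **Placement:** tube 3 met the stand's floor at the expected height (TCP z 0.101 m, 5.8 N) and was then released. The last pictures show it upright, tubes 1, 2 and 4 still seated, the other things apparently unmoved, and the gripper clear.
- **Tube 3's play:** it was about 12 mm more than the snug tubes, while the description says 3 to 5 mm more. I think its foot also slid in the sleeve, since the force dipped partway through the push.
- **Hardest push:** the 5.5 N on tube 1 was higher than I intended. At the stated doubling it comes to about 11 N at the sleeve, under the 15 N limit.
- **Camera disagreement:** the cameras differed by up to 7 mm on where the stand's mouth is. I went by the close wrist view, and the tube went in without side force.

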